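# Clear the ruling plate and set its pivot nut

## Robot

A 7-joint arm with a two-finger parallel gripper is mounted at the origin on a cart in front of the work surface, level with it; the furniture and walls round the work are solid. World frame = base frame: x ahead of the robot, y to its left, z up, the work surface at z = 0. Lengths are in m, angles in rad, forces in N, time in s.
With the tool pointing down it reaches from about 0.425 to 0.875 m from the base axis. Payload 8.4 kg.
Tool frame: the origin (TCP) lies on the centre line of the jaws, within the pads' length; the fingertips stand 22 mm ahead of it and the grasp point (between the pads) lies 3 mm ahead of it; x points along the fingers, z is the direction in which the jaws open and shut, and the axes are right-handed (so a half turn about x gives the same grasp; the last joint's range is limited). The gripper opens to 85 mm and grips with 20 to 120 N. Pads are 22 mm wide; open, the fingers measure 114 mm over their backs; the gripper's body (76 mm by 85 mm) begins 54 mm behind the grasp point. The pads swing forward as they close: fully open they stand 13 mm farther back than shut.
Start: joints at [1.212, 0.333, 0.04, 1.465, -0.013, 1.343, -0.059], TCP at [0.167, -0.628, 0.253] pointing down, gripper open.
Joint ranges: [-2.58, 2.58], [-0.38, 2.09], [-1.3, 1.39], [0.25, 2.4], [-1.5, 4.64], [0.08, 2.09], [-2.65, 2.65]. Speed limits (rad/s): [2.22, 2.22, 2.79, 2.79, 3.14, 3.14, 3.14].

## Interface

Orientations are given as a unit quaternion [w, x, y, z].
In Python, from plant import arm, get_image, camera_params gives the robot as it stands. The module is installed in compiled form; this text tells all that it offers.
- The arm moves only by the tool drive_tool, never from a script. Its argument "moves" is text: rows parted by semicolons, each of 5 numbers parted by spaces: the finger opening in cm, from 0 to 8.54, then the shift along the tool's x, y, z in cm, then the turn about the tool's x in rad. In form: hand x y z twist; .... A call has 1 to 5 rows; each row shifts and turns the commanded pose from where the row before left it, along the tool's axes as they then stand; what a row does not reach is not made up. A row lasts 1/8 s, in which the tool goes at most 62.5 mm and 10.7 degrees, less where a joint would pass 70% of its speed; a pose out of reach is approached as far as the arm can. A call is refused whole if a number of a shift passes 6.25 or a number of a turn 0.188, either way. A call with a gripper value outside its range is refused whole. The fingers move at their own pace and stop on an object; "force" is the grip in N (left out, the last holds). Time passes only in rows, so rows that do not move let the fingers close. It gives the time, the measured TCP pose, the force and the opening at its end, in the units of the state.
- arm.get_obs(): the state, without advancing time (a new reading comes with each control period).
- get_image(name): name is "scene" or "top"; returns the picture (420x560x3 uint8, red, green, blue); there is no depth.
- camera_params(name): a dict with "K" (3x3 intrinsics, pixels), "eye" and "rotation" of the camera in the world. Camera axes: x right, y up, looking along -z (the intrinsics and any distortion apply to the point x, -y, -z); pixel columns grow to the right and rows downward; lengths in m; the calibration is good to about 2 mm. A picture is of the moment at which its call begins. camera_params takes no time and is no camera call.
- arm.close_job(): hands the job in, once; it reports no verdict.
The state is a dict: "t": time; "joints": joint angles; "joint_vel": joint speeds; "joint_efforts": joint torques, N m; "tool_pos": TCP position; "tool_rot": TCP orientation; "ft_force": force on the tool from outside, world axes, zero at the start; "ft_torque": the same for the moment, N m; "width": finger opening in m.
Only numpy, scipy, OpenCV 4.12 (cv2) and the standard library are available. Lean on these libraries where they do the work, as an engineer would, in place of code of your own. Each camera call takes 0.05 s, during which the arm holds its last target.

## Task

Get the ruling plate ready for use: first take the cork block and with it sweep the three loose brass chips off the plate into the grey tray along its near edge, then lay the block down on the bench clear of the plate. Then screw the knurled brass nut of the swing arm down (clockwise) until it bottoms, back it off a quarter turn so that the arm is free to swing without play, and finish while still holding the nut there in the fingers, ready for its locking screw. Touch the chips only with the block, leave the arm parked where it is and do not disturb the tools lying about.

Things in the scene. Friction and masses are not known exactly. Their poses are not given: they have to be found in the camera images.
- bed: ruling plate: flat ground steel, 160 (x) by 220 (y) mm, 18 mm thick, fixed to the bench, turned up to 0.3 rad. Origin: centre of its underside, on the bench; x points away from the robot and y to the left at yaw 0, z up. Its top (18 mm up) is bare but for the chips at y < +40 mm; the swing arm lies along the left edge (+y)
- tray_mid (a point): middle of the floor of the grey sheet-metal chip tray along the whole near edge of the plate; axes as the plate's. Open at the top, 62 mm (x) by 220 mm (y): from the plate's edge 31 mm beyond this point to the outer rim 31 mm before it. Floor 2 mm, rim 15 mm above the bench, so the rim is lower than the plate's top
- pivot (a point): point on the nut's stud at the height of the plate's top (18 mm above the bench), at plate x +48, y +78 mm
- cork_mid (a point): cork block, 58 (own x) by 78 (own y) by 33 mm high, 24 to 42 g, lying on the bench to the right of the plate; point at its centre, 16.5 mm up; axes along its edges. To be gripped across the 58 mm; gripped in its upper two thirds, the fingers stay above the chips while it slides on the plate
- chip_1_mid (a point): loose brass chip, a chunky sawn clipping about 17x12 mm, 6 mm thick, lying flat on the plate at the start; point at its centre, 3 mm up. The three start in the right half of the plate (plate x -57 to +14 mm, y -76 to -12 mm)
- chip_2_mid (a point): loose brass chip, a chunky sawn clipping about 17x12 mm, 6 mm thick, lying flat on the plate at the start; point at its centre, 3 mm up. The three start in the right half of the plate (plate x -57 to +14 mm, y -76 to -12 mm)
- chip_3_mid (a point): loose brass chip, a chunky sawn clipping about 17x12 mm, 6 mm thick, lying flat on the plate at the start; point at its centre, 3 mm up. The three start in the right half of the plate (plate x -57 to +14 mm, y -76 to -12 mm)
- nut_mid (a point): knurled round brass nut, 36 mm across, 26 mm high, on a vertical stud that sticks out 9 mm above it; a small dark screw sunk in its top, off centre towards its own -x, shows its turn. Point on its axis at half height, 43 mm above the bench when bottomed (top 56 mm). Right-hand thread, 2 mm a turn: clockwise from above drives it down; drag about 0.05 N m. Grip from above, tips 31 mm or more above the bench
- nut (a joint): angle of the nut in rad above its bottomed position: 0 = bottomed (a hard stop), grows counter-clockwise seen from above as the nut is unscrewed; a quarter turn is 1.57. It starts between 2.2 and 4.2
- rule_tip (a point): free end of the swing arm, a flat steel straightedge 22 mm wide, 5 mm thick (its top 26 mm above the bench), reaching 136 mm from its hub under the nut towards the tray, along the plate's left edge. It pivots on the nut's stud with a slight friction and is to stay parked
- punch_6: bystander: steel chasing punch, 150 mm long, 9 mm thick, lying beside the plate's right end; origin: middle of its underside
- loupe: bystander: black cup-shaped watchmaker's loupe, 41 mm across, 34 mm high, standing right of the plate's far corner; origin: middle of its underside
- graver_11: bystander: engraving burin with turned wooden handle, 150 mm long, lying beyond the cork block; origin: middle of its underside
Things that resemble listed ones, but are neither listed nor needed, are in the scene too. What is shaped like the part that bears cork_mid but blue or red is not meant.

How it is judged:
By the outcome, as a careful person would: the job done as asked, in the order asked, and still so for the second after the job is handed in, while the arm keeps its last pose, push and grip.
It also fails if it takes over 72 s, if anything falls off the work surface, if the arm or the gripper's body presses on something with over 40 N, if the wrist force passes 120 N, or if a joint passes its speed limit or range.

## Working session

There is one attempt and no reset: what is moved stays moved. The work goes in short steps, Python scripts to look and compute and a tool call to move; the robot and the scene stay as the last step left them, time stands still between calls to the robot, and variables do not carry over. Pictures are saved under pics/ and viewed, and the job is handed in when it is done.

Besides the shell and the picture viewer there is one more tool, called after ">>>" in YAML: its name, and indented under it one key for each argument. drive_tool: Moves the arm, as the interface text tells. Its arguments: {"type":"object","properties":{"moves":{"type":"string"},"force":{"type":"number"}},"required":["moves"]}

```bash
mkdir -p pics
python3 - <<'E'
from plant import arm,get_image,camera_params
import cv2
for n in("scene","top"):
    im=get_image(n); cv2.imwrite(f"pics/{n}0.png",im[:,:,::-1])
    p=camera_params(n); print(n,p)
print(arm.get_obs())
E
```

```text
scene {'K': array([[418.52470613,   0.        , 276.04546852],
       [  0.        , 418.52470613, 213.33533222],
       [  0.        ,   0.        ,   1.        ]]), 'eye': array([-0.05786462,  0.28694994,  0.65770742]), 'rotation': array([-0.44728626, -0.19839997,  0.3686623 ,  0.7903547 ])}
top {'K': array([[423.3404106 ,   0.        , 272.52722294],
       [  0.        , 423.3404106 , 205.91715776],
       [  0.        ,   0.        ,   1.        ]]), 'eye': array([ 0.4447904 , -0.06547944,  1.13765727]), 'rotation': array([-0.70442087, -0.02930246,  0.03944958,  0.70807933])}
{'t': 0.1, 'joints': array([ 1.2117661 ,  0.33388672,  0.03992134,  1.46617545, -0.01340025,
        1.34330731, -0.05846294]), 'joint_vel': array([-1.01304088e-03, -2.57004703e-04, -4.75750093e-04, -2.98645514e-03,
        1.34485258e-04,  7.70402290e-05,  1.25502148e-03]), 'joint_efforts': array([ 4.13407863e-03, -6.60012317e+01,  1.37050487e+00, -4.06471682e+01,
        1.71559973e-02,  9.08757211e-03,  1.08343772e-04]), 'tool_pos': array([ 0.16684796, -0.62782906,  0.25248442]), 'tool_rot': array([ 0.56010871,  0.4313096 ,  0.56100353, -0.43072647]), 'ft_force': array([-0.25393658, -0.35063169,  0.51326822]), 'ft_torque': array([ 0.00098488,  0.01348107, -0.01757875]), 'width': 0.08552706842177686}
```

View pics/top0.png

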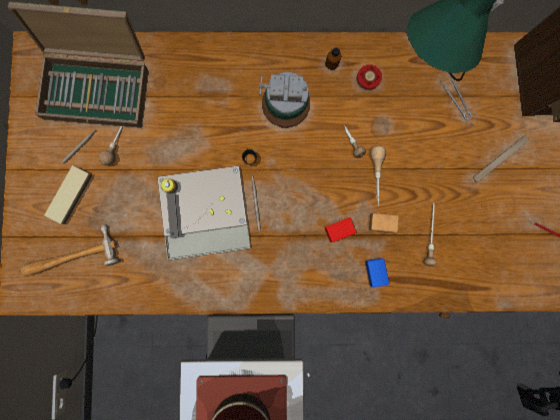

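View pics/scene0.png

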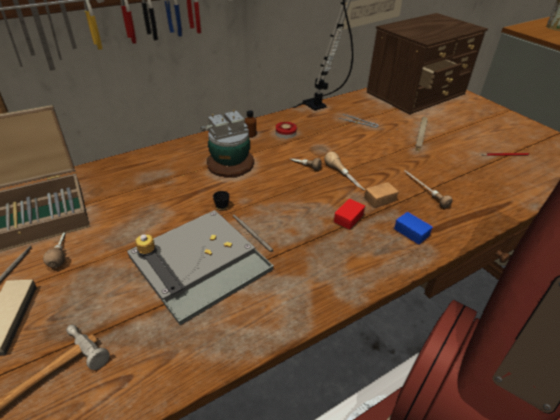

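```bash
cat > h.py <<'E'
import numpy as np,cv2
from scipy.spatial.transform import Rotation as R
from plant import arm,get_image,camera_params
def cam(n):
    p=camera_params(n);q=p['rotation'];return p['K'],p['eye'],R.from_quat([q[1],q[2],q[3],q[0]]).as_matrix()
def proj(n,P):
    K,e,M=cam(n);c=(np.atleast_2d(P)-e)@M; c=c*[1,-1,-1]; u=c@K.T; return u[:,:2]/u[:,2:]
def back(n,uv,z):
    K,e,M=cam(n);uv=np.atleast_2d(uv).astype(float)
    d=np.c_[uv,np.ones(len(uv))]@np.linalg.inv(K).T; d=(d*[1,-1,-1])@M.T
    z=np.broadcast_to(z,len(uv)); return e+d*((z-e[2])/d[:,2])[:,None]
def obs():
    o=arm.get_obs(); q=o['tool_rot'];M=R.from_quat([q[1],q[2],q[3],q[0]]).as_matrix()
    print('t',o['t'],'pos',o['tool_pos'].round(4),'w',round(o['width'],4),'F',o['ft_force'].round(1),'T',o['ft_torque'].round(2));print('x',M[:,0].round(3),'y',M[:,1].round(3),'z',M[:,2].round(3)); print('q',o['joints'].round(3)); return o,M
def crop(im,c,r,s,name):
    x0,x1,y0,y1=c[0]-r[0],c[0]+r[0],c[1]-r[1],c[1]+r[1]
    a=im[max(y0,0):y1,max(x0,0):x1,::-1]; cv2.imwrite('pics/'+name,cv2.resize(a,None,fx=s,fy=s,interpolation=cv2.INTER_CUBIC))
E
python3 - <<'E'
from h import *
obs()
t=cv2.imread('pics/top0.png')[:,:,::-1]; s=cv2.imread('pics/scene0.png')[:,:,::-1]
crop(t,(205,212),(60,55),6,'t_bed.png'); crop(t,(390,220),(60,50),6,'t_cork.png'); crop(s,(205,260),(80,65),5,'s_bed.png')
# bed corners top z=.018
print(back('top',[[158,177],[240,167],[249,225],[166,236],[167,185],[371,214],[398,214],[398,231],[371,231]],[.018]*4+[.056]+[.033]*4).round(4))
E
```

```text
t 0.1 pos [ 0.1668 -0.6278  0.2525] w 0.0855 F [-0.3 -0.4  0.5] T [ 0.    0.01 -0.02]
x [-0.001  0.001 -1.   ] y [ 0.966  0.257 -0.   ] z [ 0.257 -0.966 -0.002]
q [ 1.212  0.334  0.04   1.466 -0.013  1.343 -0.058]
[[ 0.6328  0.2229  0.018 ]
 [ 0.6591  0.0046  0.018 ]
 [ 0.5036 -0.0194  0.018 ]
 [ 0.4758  0.1988  0.018 ]
 [ 0.6055  0.1897  0.056 ]
 [ 0.5301 -0.3401  0.033 ]
 [ 0.5297 -0.4113  0.033 ]
 [ 0.4851 -0.4098  0.033 ]
 [ 0.4855 -0.3389  0.033 ]]
```

View pics/t_bed.png

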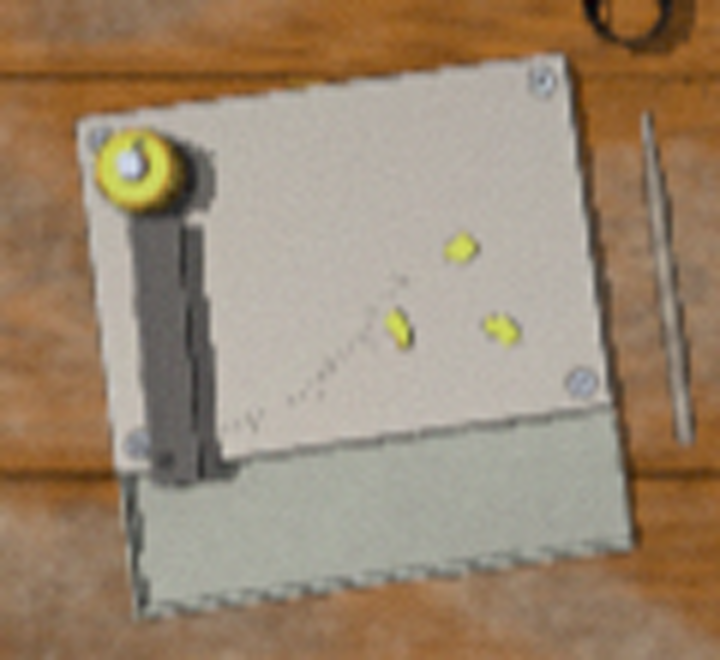

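View pics/t_cork.png

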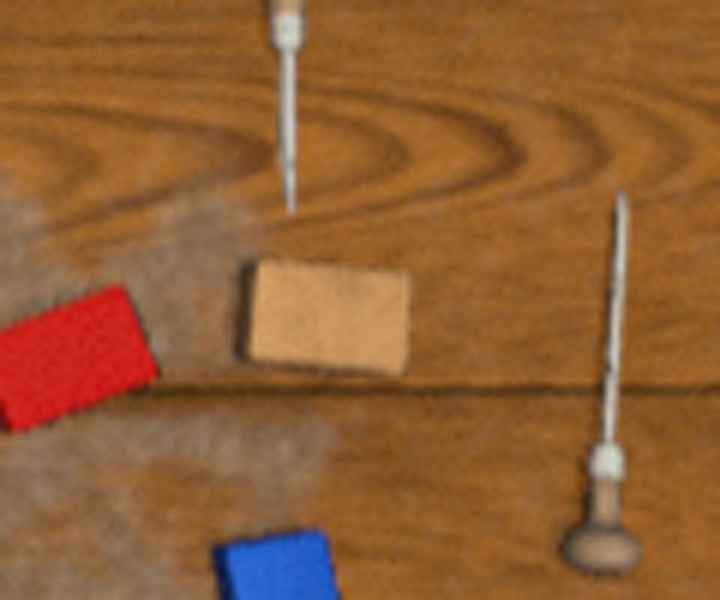

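View pics/s_bed.png

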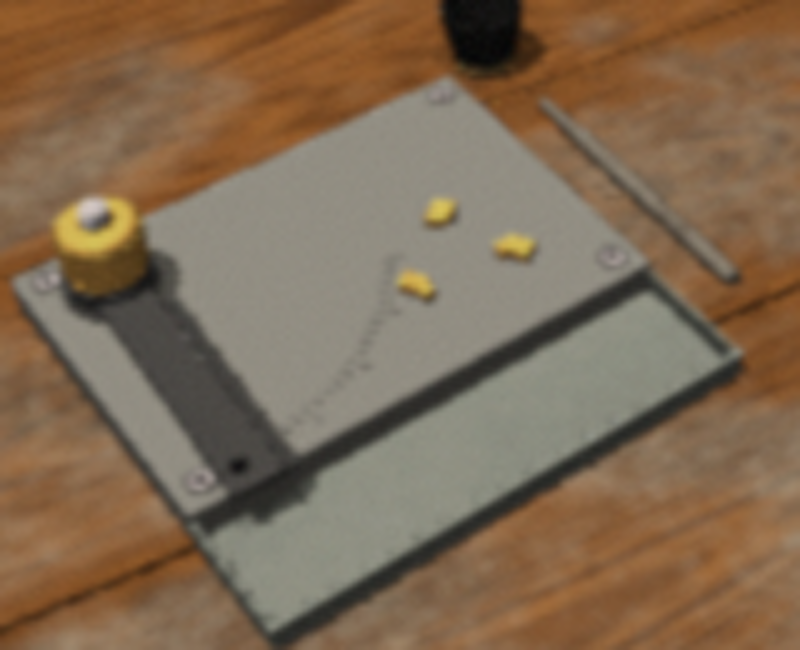

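Run:
```python
from h import *
def px(c,o): return np.array(o)+(np.array(c,float)+.5)/6-.5
b=back('top',px([[78,122],[567,57],[612,402],[118,470]],(145,157)),.018)[:,:2]
m=np.array([[80,110],[80,-110],[-80,-110],[-80,110]])/1e3
def fit(b,m):
    bc=b.mean(0);mc=m.mean(0);A=(m-mc);B=(b-bc)
    th=np.arctan2((A[:,0]*B[:,1]-A[:,1]*B[:,0]).sum(),(A*B).sum());Rm=np.array([[np.cos(th),-np.sin(th)],[np.sin(th),np.cos(th)]])
    return bc-Rm@mc,th,Rm,np.abs(b-(bc+(m-mc)@Rm.T)).max()
c,th,Rm,e=fit(b,m);print('bed',c.round(4),th.round(4),e)
for n,p in [('scene',None)]:
    P=np.c_[c+m@Rm.T,[.018]*4];print('scene proj corners crop',((proj('scene',P)-[125,195])*5).round(0))
chips=back('top',px([[462,249],[501,330],[400,330]],(145,157)),.022)[:,:2];print('chips plate mm',((chips-c)@Rm*1e3).round(1))
sch=back('scene',(np.array([[440,212],[515,246],[417,284]])+.5)/5-.5+[125,195],.022)[:,:2];print('chips scene',((sch-c)@Rm*1e3).round(1))
print('pivot',c+Rm@[.048,.078], 'nut top seen', back('top',px([[140,172]],(145,157)),.058))
print('tray mid',c+Rm@[-.111,0])
k=back('top',px([[257,262],[410,271],[404,374],[250,360]],(330,170)),.033)[:,:2]
m2=np.array([[29,39],[29,-39],[-29,-39],[-29,39]])/1e3
print('cork',fit(k,m2),k)
P=np.c_[fit(k,m2)[0]+m2@fit(k,m2)[2].T,[.033]*4];print(proj('scene',P).round(0))
s=cv2.imread('pics/scene0.png')[:,:,::-1].copy()
for q in proj('scene',P): cv2.circle(s,tuple(int(v) for v in q.round()),0,(0,255,0),-1)
P=np.c_[c+m@Rm.T,[.018]*4]
for q in proj('scene',P): cv2.circle(s,tuple(int(v) for v in q.round()),0,(0,255,0),-1)
crop(s,(380,200),(50,40),8,'s_cork.png');crop(s,(205,260),(80,65),5,'s_bed2.png')
print('red',back('top',[[355,233],[355,217]],.03),'graver tip',back('top',px([[291,215]],(330,170)),.005))
```

```text
bed [0.5702 0.1054] 0.1314 0.0022568910417049004
scene proj corners crop [[  3. 274.]
 [445.  70.]
 [646. 259.]
 [180. 513.]]
chips plate mm [[ -2.  -52.6]
 [-39.9 -65.1]
 [-33.9 -21.1]]
chips scene [[ -3.3 -53.9]
 [-40.9 -67.9]
 [-34.5 -22.7]]
pivot [0.60754255 0.18900454] nut top seen [[0.60459497 0.1868365  0.058     ]]
tray mid [0.46013308 0.09084422]
cork (array([ 0.50791224, -0.37536296]), np.float64(-0.085155443078709), array([[ 0.99637647,  0.08505256],
       [-0.08505256,  0.99637647]]), np.float64(0.008106968384442914)) [[ 0.53201724 -0.34392554]
 [ 0.52774562 -0.41104798]
 [ 0.48271416 -0.40685323]
 [ 0.48917193 -0.33962508]]
[[361. 187.]
 [386. 179.]
 [401. 192.]
 [375. 200.]]
red [[ 0.48057382 -0.29739448  0.03      ]
 [ 0.52258157 -0.29843839  0.03      ]] graver tip [[ 0.55535446 -0.36693854  0.005     ]]
```

View pics/s_cork.png

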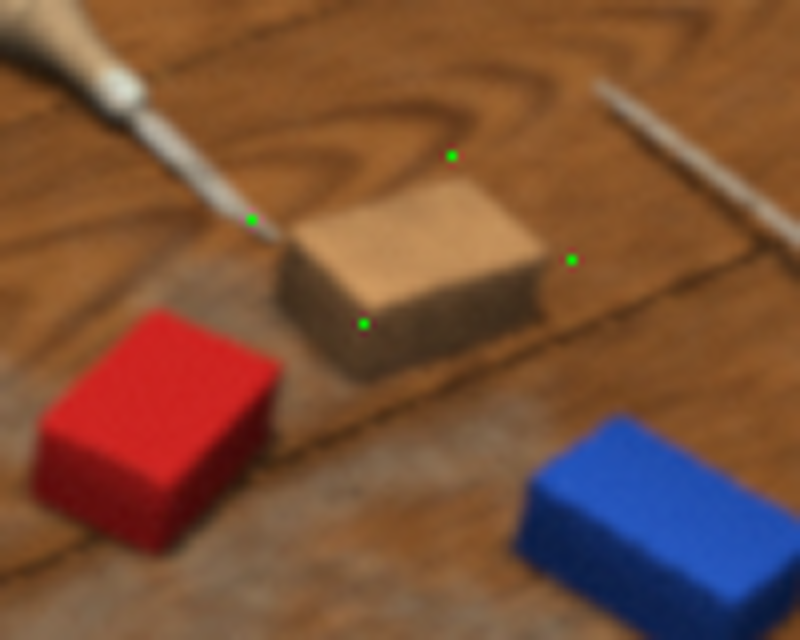

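View pics/s_bed2.png

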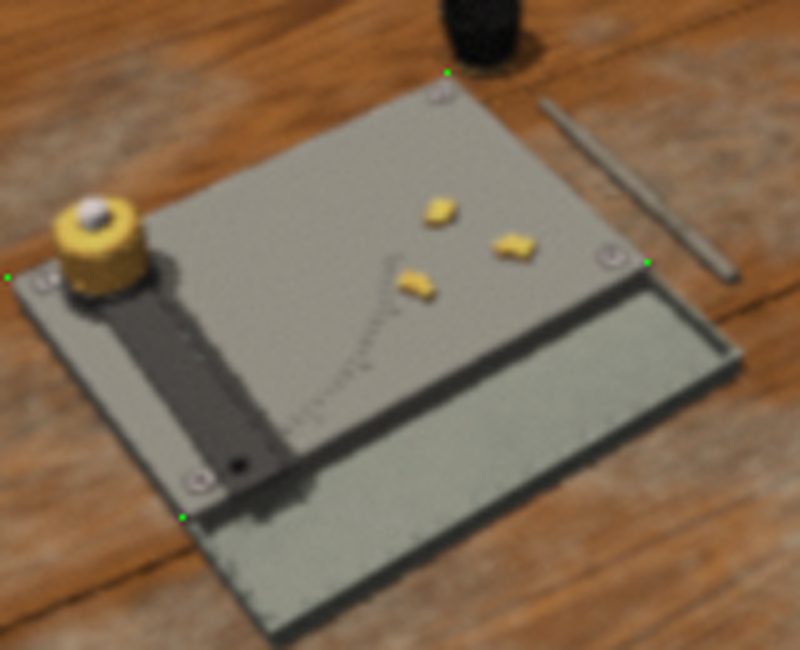

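Run:
```python
from h import *
def pt(c,o,s): return np.array(o)+(np.array(c,float)+.5)/s-.5
T=pt([[257,262],[410,271],[404,374],[250,360]],(330,170),6); S=pt([[290,232],[455,180],[550,250],[373,308]],(330,160),8)
def tri(a,b):
    A=[]
    p0=back('top',a,0);p1=back('scene',b,0);out=[]
    e0=cam('top')[1];e1=cam('scene')[1]
    for x,y in zip(p0,p1):
        d0=(x-e0)/np.linalg.norm(x-e0);d1=(y-e1)/np.linalg.norm(y-e1)
        s=np.linalg.lstsq(np.c_[d0,-d1],e1-e0,rcond=None)[0];q0=e0+s[0]*d0;q1=e1+s[1]*d1;out.append(np.r_[(q0+q1)/2,np.linalg.norm(q0-q1)])
    return np.array(out)
print(tri(T,S).round(4))
# bottom edge in scene z=0
print(back('scene',pt([[373,308],[362,380],[285,308],[545,318],[290,232]],(330,160),8),[.033,0,0,0,.033]).round(4))
print('top at z0',back('top',T,0).round(4))
```

```text
[[ 0.5314 -0.3453  0.0314  0.0024]
 [ 0.5278 -0.4126  0.0289  0.0007]
 [ 0.482  -0.4076  0.033   0.002 ]
 [ 0.4884 -0.3407  0.0326  0.0025]]
[[ 0.4873 -0.3414  0.033 ]
 [ 0.4905 -0.3472  0.    ]
 [ 0.5303 -0.3502  0.    ]
 [ 0.4846 -0.4185  0.    ]
 [ 0.5293 -0.3447  0.033 ]]
top at z0 [[ 0.5346 -0.3522  0.    ]
 [ 0.5302 -0.4214  0.    ]
 [ 0.4838 -0.4171  0.    ]
 [ 0.4905 -0.3478  0.    ]]
```

Run:
```python
from h import *
s=cv2.imread('pics/scene0.png')[:,:,::-1];t=cv2.imread('pics/top0.png')[:,:,::-1]
for nm,im in(('t',t),):
  hsv=cv2.cvtColor(np.ascontiguousarray(im),cv2.COLOR_RGB2HSV)
  for c,lo,hi,x0 in(('red',(0,190,120),(5,255,255),300),('blue',(105,150,80),(125,255,255),300),('cork',(8,100,150),(20,170,255),365)):
    m=cv2.inRange(hsv,lo,hi);m[:,:x0]=0;m[:200]=0
    n,l,st,ce=cv2.connectedComponentsWithStats(m);i=1+st[1:,4].argmax()
    ys,xs=np.nonzero(l==i);r=cv2.minAreaRect(back('top',np.c_[xs,ys],.033)[:,:2].astype(np.float32)*1000);print(c,st[i],r)
crop(t,(375,245),(50,50),8,'t_blk.png')
```

```text
red [326 218  30  24 448] ((489.9504089355469, -259.2519226074219), (44.72575759887695, 69.6772689819336), 20.137454986572266)
blue [367 259  22  28 470] ((378.7394714355469, -352.0317687988281), (68.20796966552734, 46.021636962890625), 9.906122207641602)
cork [372 213  27  20 443] ((508.8756103515625, -376.092041015625), (69.50114440917969, 45.31148910522461), 82.27384185791016)
```

View pics/t_blk.png

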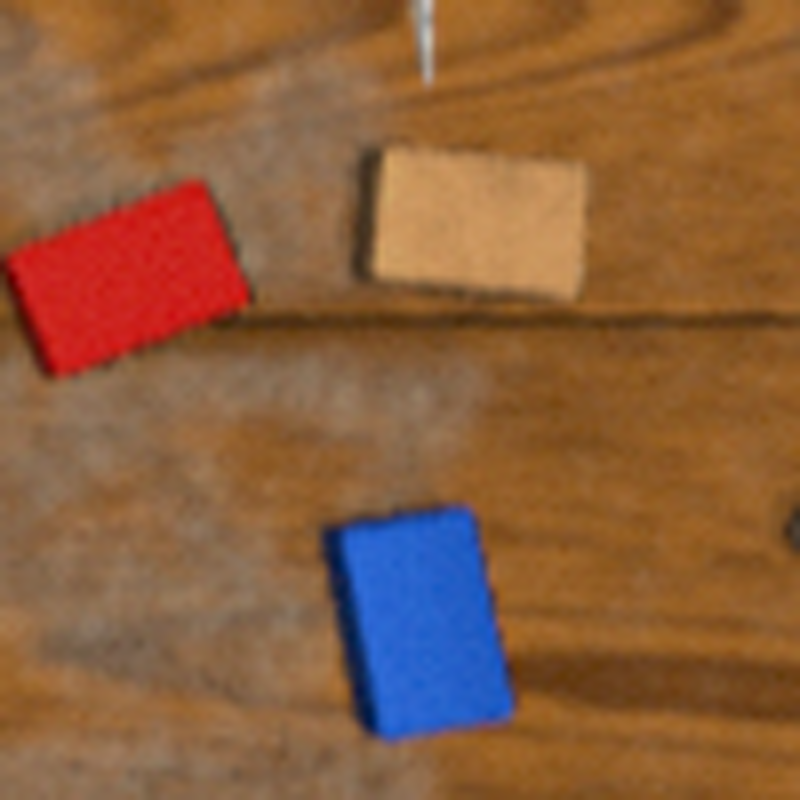

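>>> drive_tool:
  moves: "8.5 0.5 4.9 -1.85 0; 8.5 0.5 4.9 -1.85 0; 8.5 1 4.9 -1.85 0; 8.5 1 4.9 -1.85 0; 8.5 1.5 4.9 -1.85 0"
  force: 40

```text
t: 0.72
tool_pos: [0.3812, -0.4747, 0.208]
tool_rot: [0.561, 0.431, 0.56, -0.431]
ft_force: [0.5, -0.3, 0.2]
width: 0.0854
```

>>> drive_tool:
  moves: "8.5 1.5 4.9 -1.85 0; 8.5 2 4.9 -1.85 0; 8.5 2 4.9 -1.85 0; 7.2 0 0 0 -0.18; 7.2 0 0 0 -0.18"

```text
t: 1.35
tool_pos: [0.5082, -0.3833, 0.1523]
tool_rot: [0.629, 0.321, 0.631, -0.321]
ft_force: [-0.1, -0.3, -0.1]
width: 0.0721
```

>>> drive_tool:
  moves: "7.2 0 0 0 -0.18; 7.2 0 0 0 -0.18; 7.2 0 0 0 -0.18; 7.2 0 0 0 -0.18; 7.2 0 0 0 -0.12"

```text
t: 1.98
tool_pos: [0.5075, -0.3843, 0.1528]
tool_rot: [0.706, 0.038, 0.706, -0.037]
ft_force: [0.6, 0.4, 0.7]
width: 0.0718
```

```bash
cat >> h.py <<'E'
def go(x,y,z,yaw=None):
    """deltas in tool axes to the target (translation first, then twist)"""
    o,M=obs(); d=M.T@(np.array([x,y,z])-o['tool_pos'])*100
    cy=np.arctan2(M[1,2],M[0,2]); print('tool delta cm',d.round(2),'jaw yaw',cy.round(3),end=' ')
    if yaw is not None:
        t=(cy-yaw+np.pi/2)%np.pi-np.pi/2; print('twist',t.round(3))
    else: print()
def snap(n,c,r,s,name):
    im=get_image(n); crop(im,c,r,s,name); return im
E
python3 - <<'E'
from h import *
go(.507,-.384,.12,-.11)
o=arm.get_obs();p=proj('scene',o['tool_pos']-[0,0,.022]);print(p)
c=tuple(int(v) for v in p[0]);
snap('scene',(380,190),(65,50),6,'s1.png');snap('top',(390,220),(65,50),6,'t1.png')
E
```

```text
t 1.975 pos [ 0.5075 -0.3843  0.1528] w 0.0718 F [0.6 0.4 0.7] T [ 0.01 -0.03 -0.02]
x [-0.001  0.001 -1.   ] y [0.106 0.994 0.001] z [ 0.994 -0.106 -0.001]
q [ 0.867  0.402 -0.369  1.603  0.154  1.166  0.358]
tool delta cm [ 3.28  0.03 -0.05] jaw yaw -0.106 twist 0.004
[[391.45103343 154.84619572]]
```

View pics/s1.png

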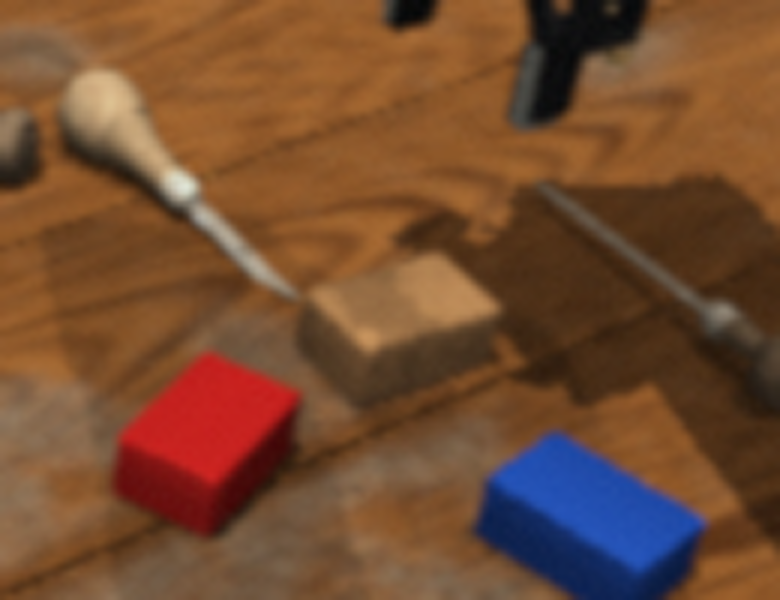

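View pics/t1.png

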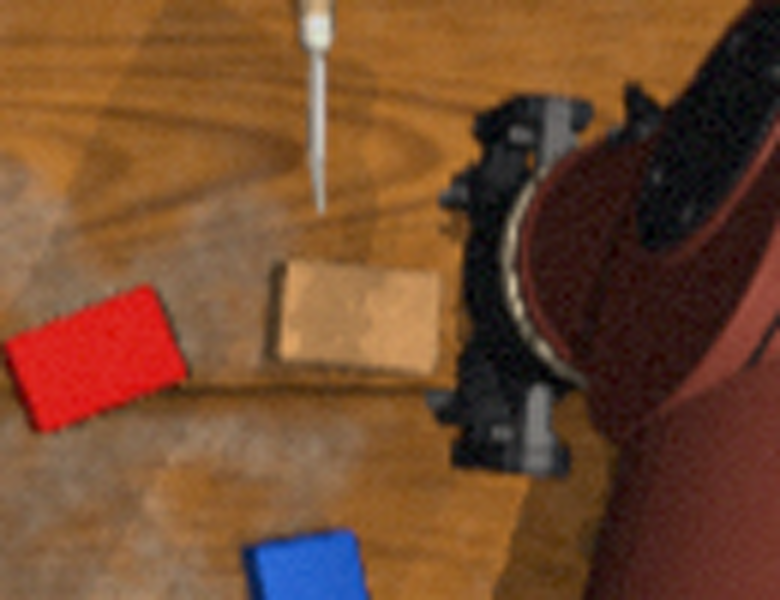

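Run:
```python
from h import *
o=arm.get_obs();z=np.array([.994,-.106,0]);p=o['tool_pos']
for dz in(.022,.012):
  P=[p+s*z*.036+[0,0,-dz] for s in(1,-1)]
  print(dz,'scene',(proj('scene',P)-[315,140])*6,'top',(proj('top',P)-[325,170])*6)
```

```text
0.022 scene [[403.35174813  44.27748527]
 [517.2685432  136.17349695]] top [[454.88411992 211.48175133]
 [442.11749742 390.81740694]]
0.012 scene [[407.91353829  22.53148373]
 [522.84835802 113.92926903]] top [[462.85171327 208.98976988]
 [450.01422812 390.09389126]]
```

>>> drive_tool:
  moves: "7.2 4 0 0 0; 7.2 4 0 0 0; 7.2 2.4 0 0 0; 7.2 1 0 0 0; 7.2 0.9 0 0 0"

```text
t: 2.7
tool_pos: [0.5082, -0.3846, 0.0305]
tool_rot: [0.706, 0.04, 0.706, -0.04]
ft_force: [1.3, -0.7, -0.2]
width: 0.0723
```

>>> drive_tool:
  moves: "7.2 0 0 0 0; 4 0 0 0 0; 3.5 0 0 0 0; 3.5 0 0 0 0; 3.5 0 0 0 0"

```text
t: 3.32
tool_pos: [0.5084, -0.3849, 0.0314]
tool_rot: [0.707, 0.039, 0.706, -0.04]
ft_force: [-1.3, 0.4, 7.2]
width: 0.0443
```

Run:
```python
from h import *
obs()
snap('scene',(380,190),(65,50),6,'s2.png')
```

```text
t 3.325 pos [ 0.5084 -0.3849  0.0314] w 0.0443 F [-1.3  0.4  7.2] T [ 0.05  0.15 -0.02]
x [ 0.001 -0.001 -1.   ] y [ 0.111  0.994 -0.001] z [ 0.994 -0.111  0.001]
q [ 0.846  0.53  -0.344  1.695  0.211  0.951  0.311]
```

View pics/s2.png

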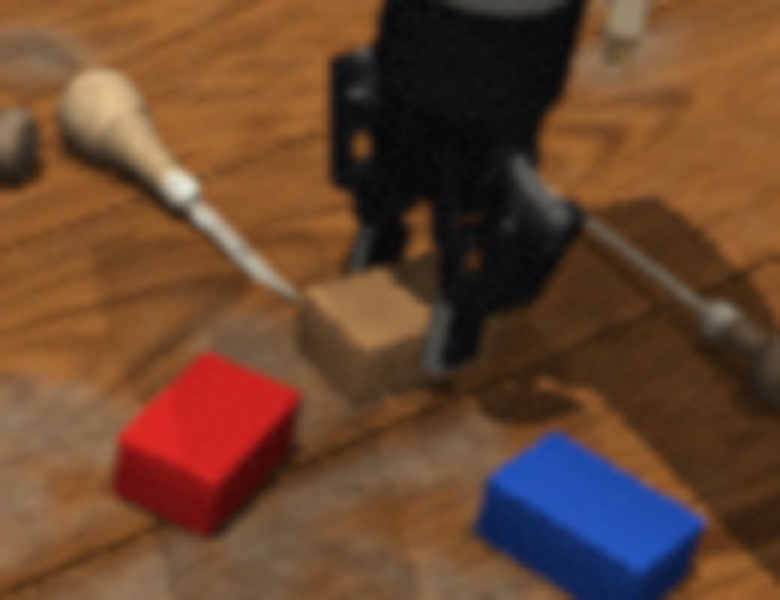

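>>> drive_tool:
  moves: "6.5 0 0 0 0; 6.5 0 0 0 0; 6.5 -0.6 0 0 0; 6.5 0 0 0 0; 3.5 0 0 0 0"

```text
t: 4.0
tool_pos: [0.5078, -0.3845, 0.0364]
tool_rot: [0.706, 0.039, 0.706, -0.039]
ft_force: [-0.3, -0.1, -0.7]
width: 0.048
```

>>> drive_tool:
  moves: "3.5 0 0 0 0; 3.5 0 0 0 0; 3.5 0 0 0 0; 3.5 -1 0 0 0; 3.5 -3 0 0 0"

```text
t: 4.62
tool_pos: [0.5066, -0.3837, 0.0753]
tool_rot: [0.705, 0.04, 0.707, -0.038]
ft_force: [0.3, -0.7, -0.2]
width: 0.0443
```

Run:
```python
from h import *
obs()
snap('scene',(380,190),(65,50),6,'s3.png')
```

```text
t 4.625 pos [ 0.5066 -0.3837  0.0753] w 0.0443 F [ 0.3 -0.7 -0.2] T [ 0.02 -0.01  0.01]
x [-0.003  0.002 -1.   ] y [0.111 0.994 0.002] z [ 0.994 -0.111 -0.003]
q [ 0.856  0.478 -0.355  1.669  0.187  1.031  0.329]
```

View pics/s3.png

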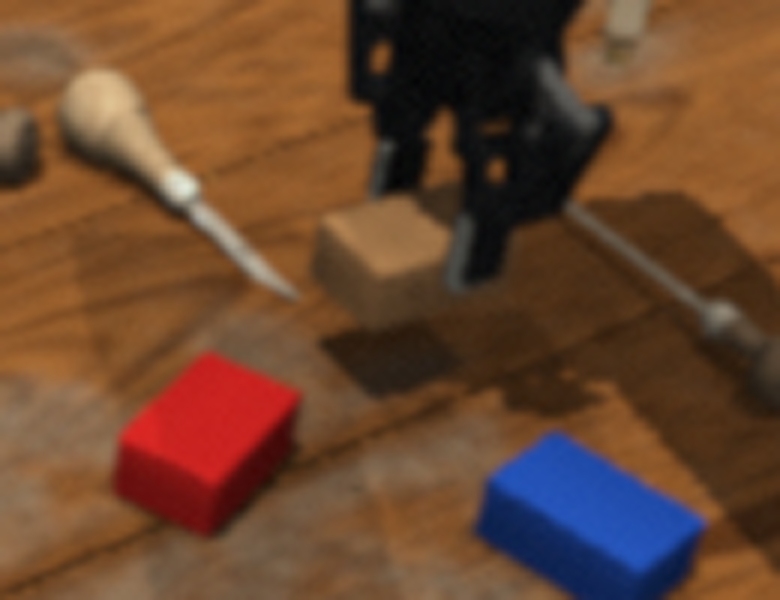

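>>> drive_tool:
  moves: "3.5 -3 0 0 0; 3.5 0 0 0 -0.121; 3.5 0 0 0 -0.121; 3.5 0 0 0 0"

```text
t: 5.18
tool_pos: [0.5077, -0.3845, 0.1066]
tool_rot: [0.706, -0.046, 0.706, 0.046]
ft_force: [-0.2, 0.1, -0.2]
width: 0.0446
```

```bash
cat >> h.py <<'E'
BC=np.array([.5702,.1054]);TH=.1314
BR=np.array([[np.cos(TH),-np.sin(TH)],[np.sin(TH),np.cos(TH)]])
def pl(x,y): return BC+BR@np.array([x,y])
E
python3 - <<'E'
from h import *
go(*pl(.043,-.052),.11,TH)
E
```

```text
t 5.175 pos [ 0.5077 -0.3845  0.1066] w 0.0446 F [-0.2  0.1 -0.2] T [-0.03 -0.02 -0.04]
x [ 0.  0. -1.] y [-0.13   0.992  0.   ] z [0.992 0.13  0.   ]
q [ 0.895  0.452 -0.406  1.644  0.196  1.086  0.564]
tool delta cm [-0.34 42.57 16.86] jaw yaw 0.13 twist -0.001
```

>>> drive_tool:
  moves: "3.5 0 5.32 2.1 0; 3.5 0 5.32 2.1 0; 3.5 0 5.32 2.1 0; 3.5 0 5.32 2.1 0; 3.5 0 5.32 2.1 0"

```text
t: 5.8
tool_pos: [0.5774, -0.1053, 0.1066]
tool_rot: [0.706, -0.045, 0.706, 0.045]
ft_force: [0.9, -1.0, -0.1]
width: 0.0442
```

>>> drive_tool:
  moves: "3.5 0 5.32 2.1 0; 3.5 0 5.32 2.1 0; 3.5 0 5.32 2.1 0; 3.5 0 0 0 0; 3.5 2 0 0 0"

```text
t: 6.42
tool_pos: [0.6198, 0.0593, 0.0868]
tool_rot: [0.707, -0.046, 0.705, 0.045]
ft_force: [1.4, -0.7, -0.9]
width: 0.0439
```

Run:
```python
from h import *
go(*pl(.043,-.052),.0555,TH)
snap('scene',(205,240),(80,65),5,'s4.png');snap('top',(205,205),(60,55),6,'t4.png')
```

```text
t 6.425 pos [0.6198 0.0593 0.0868] w 0.0439 F [ 1.4 -0.7 -0.9] T [-0.07 -0.02  0.05]
x [ 0.003 -0.    -1.   ] y [-0.129  0.992 -0.001] z [0.992 0.129 0.003]
q [ 0.273  0.475 -0.56   1.692  0.284  1.054 -0.249]
tool delta cm [ 3.13  0.02 -0.02] jaw yaw 0.129 twist -0.002
```

View pics/s4.png

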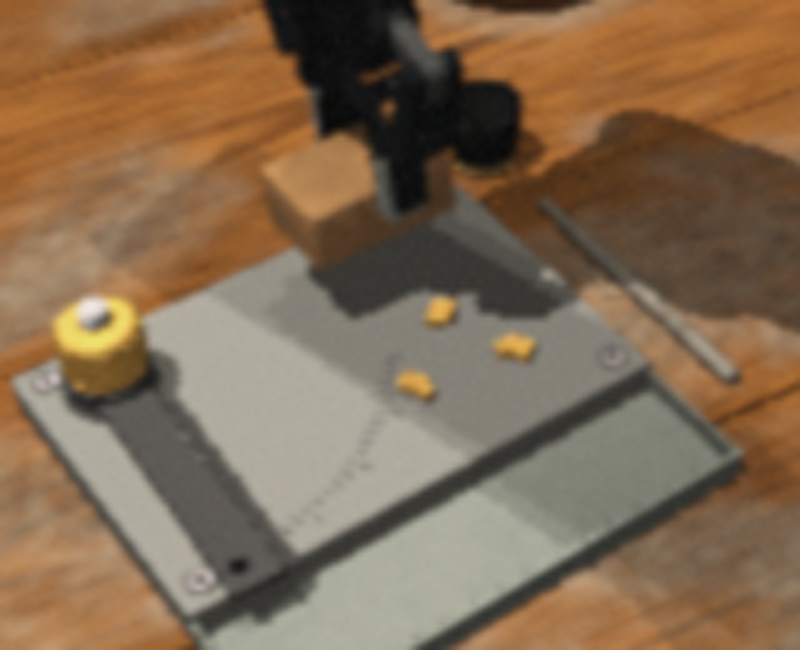

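View pics/t4.png

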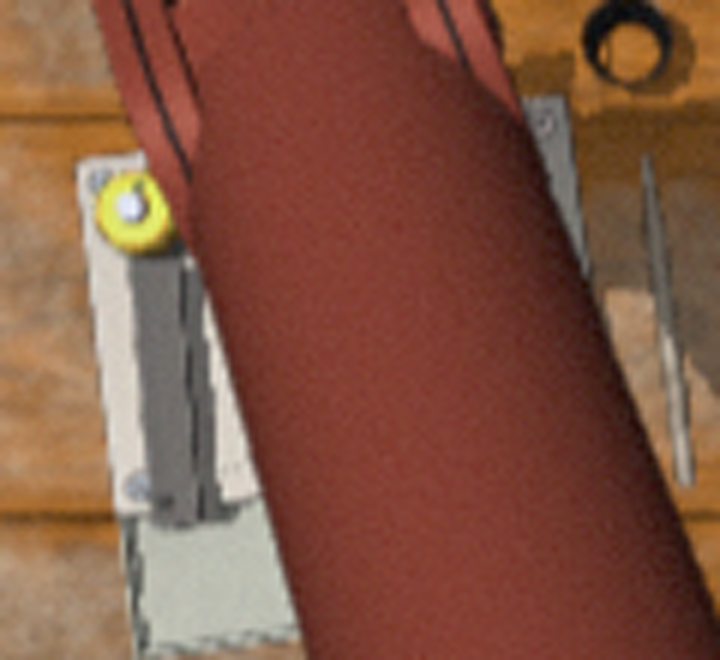

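>>> drive_tool:
  moves: "3.5 2 0 0 0; 3.5 0.7 0 0 0; 3.5 0.3 0 0 0; 3.5 0 0 0 0"

```text
t: 7.02
tool_pos: [0.6188, 0.0594, 0.0563]
tool_rot: [0.706, -0.046, 0.706, 0.046]
ft_force: [0.1, 0.9, 0.0]
width: 0.0443
```

Run:
```python
from h import *
go(*pl(.043,-.052),.0545,TH)
snap('scene',(205,240),(80,65),5,'s5.png')
```

```text
t 7.025 pos [0.6188 0.0594 0.0563] w 0.0443 F [0.1 0.9 0. ] T [-0.04 -0.04  0.02]
x [ 0.  0. -1.] y [-0.13   0.991  0.   ] z [0.991 0.13  0.   ]
q [ 0.264  0.51  -0.549  1.713  0.306  1.005 -0.264]
tool delta cm [ 0.18 -0.    0.08] jaw yaw 0.131 twist -0.001
```

View pics/s5.png

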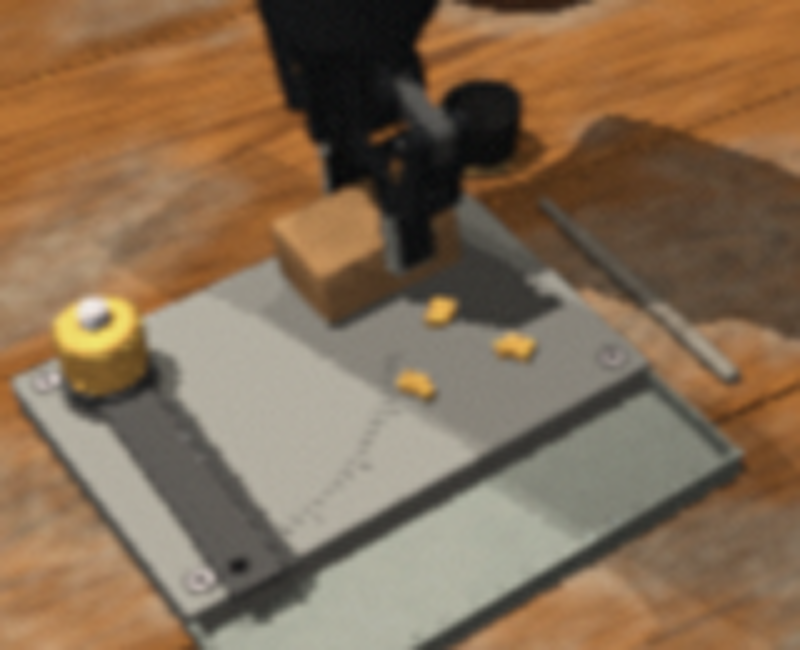

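>>> drive_tool:
  moves: "3.5 0.15 0 0 0; 3.5 0 0 0 0"

```text
t: 7.32
tool_pos: [0.6189, 0.0595, 0.055]
tool_rot: [0.706, -0.046, 0.705, 0.046]
ft_force: [-0.5, -0.3, 0.4]
width: 0.0445
```

>>> drive_tool:
  moves: "3.5 0.1 0 0 0; 3.5 0 0 0 0"

```text
t: 7.58
tool_pos: [0.6189, 0.0595, 0.0545]
tool_rot: [0.706, -0.046, 0.705, 0.046]
ft_force: [-2.7, -0.9, 4.6]
width: 0.044
```

>>> drive_tool:
  moves: "3.5 -0.03 0 -0.5 0; 3.5 0 0 -0.8 0; 3.5 0 0 -0.8 0; 3.5 0 0 -0.8 0; 3.5 0 0 -0.8 0"

```text
t: 8.2
tool_pos: [0.5819, 0.0546, 0.0545]
tool_rot: [0.706, -0.046, 0.705, 0.046]
ft_force: [2.9, -0.1, 5.1]
width: 0.0442
```

>>> drive_tool:
  moves: "3.5 0 0 -0.8 0; 3.5 0 0 -0.8 0; 3.5 0 0 -0.8 0; 3.5 0 0 -0.8 0; 3.5 0 0 -0.8 0"

```text
t: 8.82
tool_pos: [0.5424, 0.0494, 0.0545]
tool_rot: [0.706, -0.046, 0.705, 0.046]
ft_force: [3.0, 0.2, 5.3]
width: 0.0446
```

Run:
```python
from h import *
go(*pl(-.076,-.052),.0545,TH)
snap('scene',(205,260),(80,65),5,'s6.png')
```

```text
t 8.825 pos [0.5424 0.0494 0.0545] w 0.0446 F [3.  0.2 5.3] T [ 0.14 -0.61 -0.05]
x [ 0.001  0.    -1.   ] y [-0.131  0.991 -0.   ] z [0.991 0.131 0.001]
q [ 0.327  0.378 -0.583  1.906  0.256  0.931 -0.247]
tool delta cm [-0.   -0.02 -4.11] jaw yaw 0.131 twist -0.0
```

View pics/s6.png

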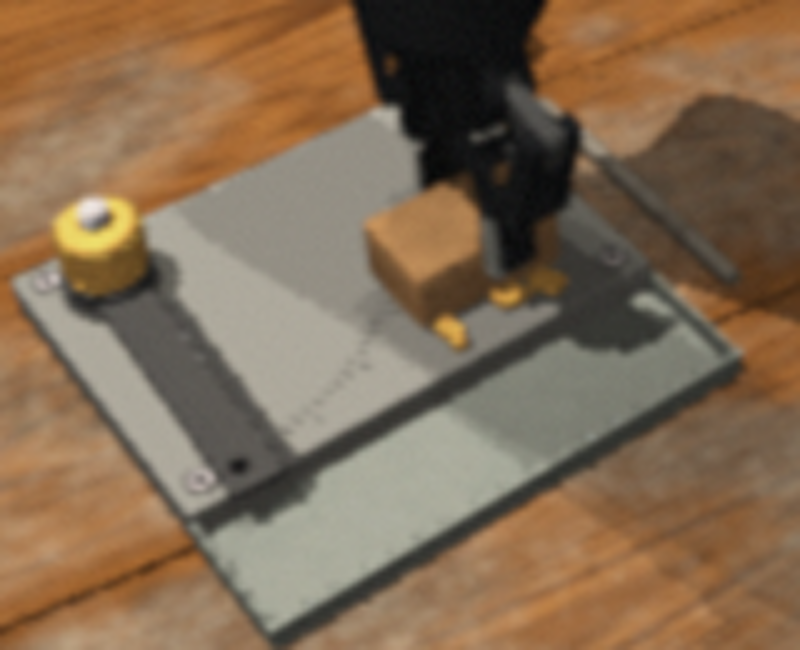

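>>> drive_tool:
  moves: "3.5 -0.02 0 -0.8 0; 3.5 0 0 -0.8 0; 3.5 0 0 -0.8 0; 3.5 0 0 -0.8 0; 3.5 0 0 -0.9 0"

```text
t: 9.5
tool_pos: [0.5014, 0.044, 0.0544]
tool_rot: [0.706, -0.046, 0.705, 0.046]
ft_force: [3.2, 0.4, 5.6]
width: 0.0443
```

>>> drive_tool:
  moves: "3.5 0 0 -0.2 0; 3.5 0 0 0 0; 3.5 -2 0 0 0; 3.5 -4 0 0 0; 3.5 0 0 0 0"

```text
t: 10.12
tool_pos: [0.5001, 0.0438, 0.116]
tool_rot: [0.706, -0.046, 0.705, 0.046]
ft_force: [0.2, 0.6, -1.4]
width: 0.0448
```

Run:
```python
from h import *
obs()
snap('scene',(205,260),(80,65),5,'s7.png')
```

```text
t 10.125 pos [0.5001 0.0438 0.116 ] w 0.0448 F [ 0.2  0.6 -1.4] T [-0.05  0.02  0.02]
x [ 0.002 -0.    -1.   ] y [-0.13   0.991 -0.001] z [0.991 0.131 0.002]
q [ 0.397  0.211 -0.627  1.956  0.146  1.017 -0.166]
```

View pics/s7.png

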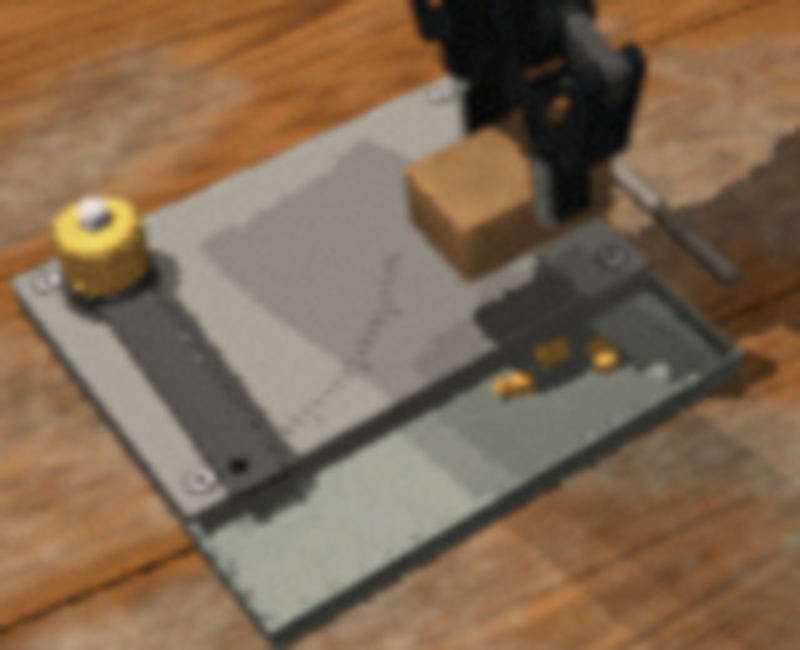

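Run:
```python
from h import *
go(.52,-.16,.116)
print(back('top',[[340,230],[326,228],[253,177],[260,230]],.0).round(3))
```

```text
t 10.175 pos [0.4993 0.0435 0.1145] w 0.0445 F [ 0.2  0.1 -0.4] T [-0.07  0.04 -0.02]
x [ 0.    -0.001 -1.   ] y [-0.13   0.991 -0.001] z [ 0.991  0.13  -0.   ]
q [ 0.396  0.213 -0.627  1.957  0.147  1.016 -0.167]
tool delta cm [ -0.14 -20.45  -0.6 ] jaw yaw 0.131 
[[ 0.49  -0.263  0.   ]
 [ 0.495 -0.226  0.   ]
 [ 0.635 -0.03   0.   ]
 [ 0.491 -0.048  0.   ]]
```

>>> drive_tool:
  moves: "3.5 0 -4 -0.1 0; 3.5 0 -5.5 -0.1 0; 3.5 0 -5.5 -0.2 0; 3.5 0 -5.4 -0.2 0; 3.5 1 0 0 0"

```text
t: 10.8
tool_pos: [0.5189, -0.1643, 0.1026]
tool_rot: [0.705, -0.044, 0.707, 0.043]
ft_force: [-0.0, 1.2, -0.3]
width: 0.0446
```

>>> drive_tool:
  moves: "3.5 3 0 0 0; 3.5 2.5 0 0 0; 3.5 0.6 0 0 0; 3.5 0.3 0 0 0; 3.5 0 0 0 0"

```text
t: 11.42
tool_pos: [0.5208, -0.159, 0.0408]
tool_rot: [0.706, -0.046, 0.705, 0.046]
ft_force: [-0.2, 0.0, -0.8]
width: 0.0443
```

Down 4 mm more, then release and rise.

>>> drive_tool:
  moves: "3.5 0.3 0 0 0; 3.5 0.15 0 0 0; 3.5 0 0 0 0"

```text
t: 11.8
tool_pos: [0.5207, -0.1593, 0.0365]
tool_rot: [0.706, -0.046, 0.705, 0.046]
ft_force: [-1.4, 0.3, 5.3]
width: 0.0445
```

>>> drive_tool:
  moves: "6.5 0 0 0 0; 6.5 0 0 0 0; 6.5 0 0 0 0; 6.5 -2 0 0 0; 6.5 -5 0 0 0"

```text
t: 12.42
tool_pos: [0.5188, -0.1588, 0.1045]
tool_rot: [0.704, -0.046, 0.707, 0.047]
ft_force: [1.2, -0.6, 0.6]
width: 0.0653
```

>>> drive_tool:
  moves: "6.5 -5.5 0 0 0; 6.5 0 0 0 0"

```text
t: 12.68
tool_pos: [0.523, -0.1597, 0.1653]
tool_rot: [0.708, -0.047, 0.703, 0.045]
ft_force: [-0.1, -0.0, -0.6]
width: 0.0653
```

Run:
```python
from h import *
obs()
snap('scene',(280,200),(110,80),5,'s8.png');snap('top',(200,215),(60,55),6,'t8.png')
```

```text
t 12.675 pos [ 0.523  -0.1597  0.1653] w 0.0653 F [-0.1 -0.  -0.6] T [-0.02 -0.04  0.03]
x [ 0.007 -0.003 -1.   ] y [-0.131  0.991 -0.004] z [0.991 0.131 0.007]
q [ 0.659  0.225 -0.502  1.813  0.121  1.126  0.248]
```

View pics/s8.png

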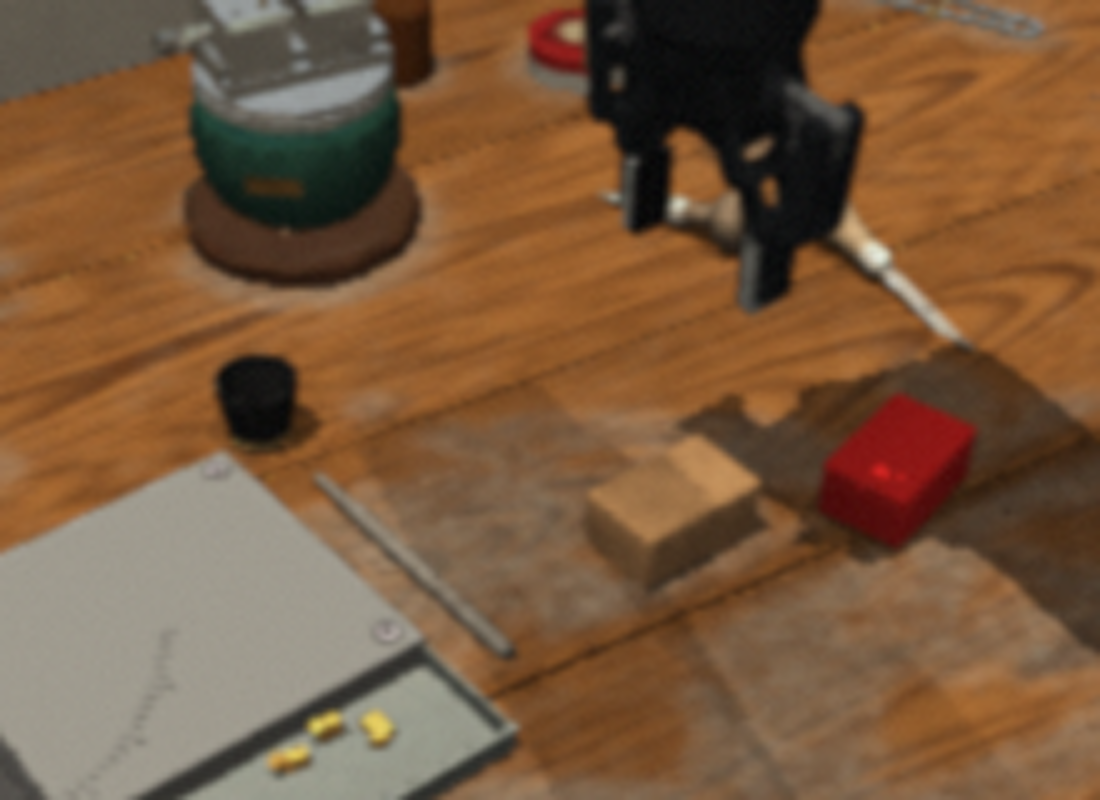

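View pics/t8.png

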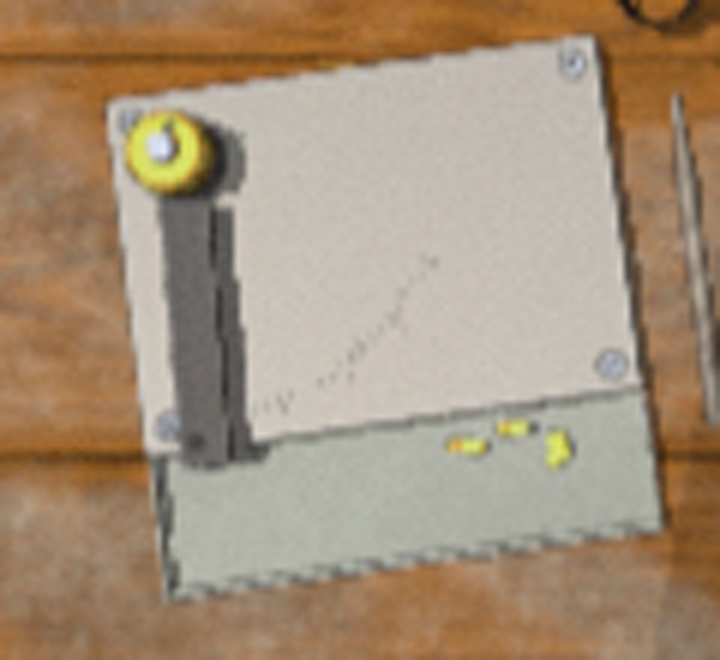

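Run:
```python
from h import *
t=snap('top',(172,187),(20,20),16,'t9.png');s=snap('scene',(145,243),(20,20),16,'s9.png')
print(pl(.048,.078))
for z in(.056,.066): 
  for n,o in(('top',(152,167)),('scene',(125,223))):
    print(n,z,((proj(n,np.r_[pl(.048,.078),z])-o+.5)*16-.5).round(0))
```

```text
[0.60756648 0.18901666]
top 0.056 [[252. 283.]]
scene 0.056 [[295. 260.]]
top 0.066 [[237. 274.]]
scene 0.066 [[280. 203.]]
```

View pics/t9.png

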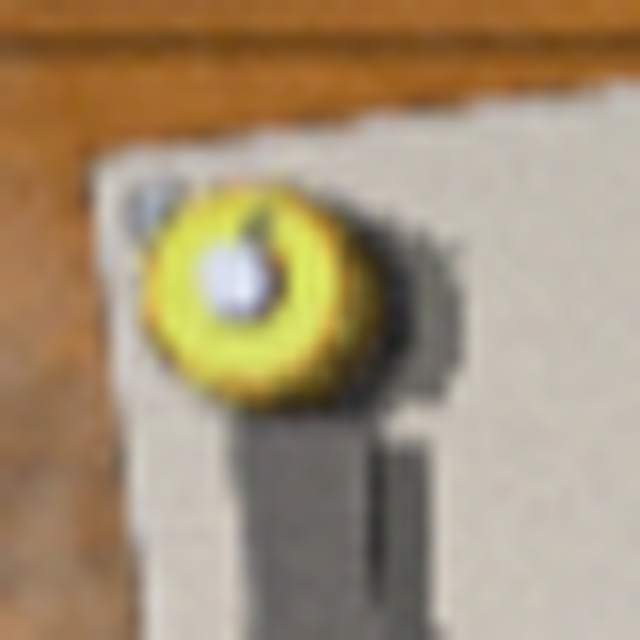

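View pics/s9.png

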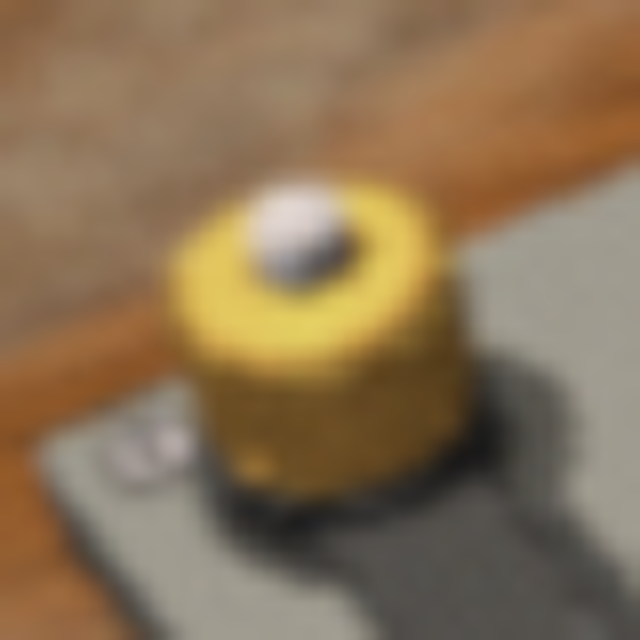

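Run:
```python
from h import *
go(.6065,.1885,.14)
```

```text
t 12.875 pos [ 0.5197 -0.1591  0.1595] w 0.0647 F [ 0.6 -0.1 -0.5] T [-0.02 -0.01 -0.03]
x [-0.002  0.001 -1.   ] y [-0.13   0.991  0.001] z [ 0.991  0.13  -0.002]
q [ 0.658  0.231 -0.5    1.819  0.122  1.124  0.247]
tool delta cm [ 1.96 33.33 13.15] jaw yaw 0.131
```

>>> drive_tool:
  moves: "6 0 5.5 2.2 0; 6 0 5.5 2.2 0; 6 0 5.5 2.2 0; 6 0 5.5 2.2 0; 6 0.5 5.5 2.2 0"

```text
t: 13.5
tool_pos: [0.5935, 0.1293, 0.1545]
tool_rot: [0.705, -0.046, 0.706, 0.046]
ft_force: [1.3, -0.4, -0.2]
width: 0.0596
```

>>> drive_tool:
  moves: "6 1 5.8 2.1 0; 6 0 0 0 -0.185; 6 0 0 0 -0.185; 6 0 0 0 -0.185; 6 0 0 0 -0.185"

```text
t: 14.12
tool_pos: [0.6061, 0.1879, 0.144]
tool_rot: [0.639, -0.3, 0.641, 0.301]
ft_force: [0.3, -0.3, -0.2]
width: 0.0596
```

>>> drive_tool:
  moves: "6 0 0 0 -0.185; 6 0 0 0 -0.185; 6 0 0 0 -0.185; 6 0 0 0 -0.185; 6 0 0 0 -0.185"

```text
t: 14.75
tool_pos: [0.6061, 0.1879, 0.1441]
tool_rot: [0.438, -0.554, 0.439, 0.555]
ft_force: [0.4, 0.0, 0.8]
width: 0.0598
```

Run:
```python
from h import *
go(.6065,.1885,.056)
```

```text
t 14.75 pos [0.6061 0.1879 0.1441] w 0.0598 F [0.4 0.  0.8] T [-0.04  0.02  0.03]
x [-0.003 -0.    -1.   ] y [-0.973 -0.23   0.003] z [-0.23   0.973  0.001]
q [ 0.332  0.562 -0.954  1.594  0.476  1.238  1.093]
tool delta cm [ 8.81 -0.08  0.05] jaw yaw 1.802
```

>>> drive_tool:
  moves: "6 0 0 0 -0.185; 6 0 0 0 -0.185; 6 0 0 0 -0.185; 6 0 0 0 -0.185; 6 0 0 0 -0.185"

```text
t: 15.38
tool_pos: [0.6062, 0.1879, 0.1442]
tool_rot: [0.145, -0.691, 0.146, 0.693]
ft_force: [0.2, -0.1, 0.3]
width: 0.0599
```

>>> drive_tool:
  moves: "6 2 0 0 -0.185; 6 2.5 0 0 -0.1; 6 0 0 0 0"

```text
t: 15.75
tool_pos: [0.6052, 0.1873, 0.0977]
tool_rot: [0.048, -0.704, 0.048, 0.707]
ft_force: [-0.3, 0.1, 0.7]
width: 0.0599
```

Run:
```python
from h import *
go(.6065,.1885,.056)
snap('scene',(145,230),(50,40),8,'s10.png')
```

```text
t 15.75 pos [0.6052 0.1873 0.0977] w 0.0599 F [-0.3  0.1  0.7] T [-0.05 -0.03 -0.06]
x [-0.005 -0.    -1.   ] y [-0.135 -0.991  0.001] z [-0.991  0.135  0.005]
q [ 0.438  0.73  -1.151  1.63   0.693  1.253  2.156]
tool delta cm [ 4.17 -0.14 -0.14] jaw yaw 3.006
```

View pics/s10.png

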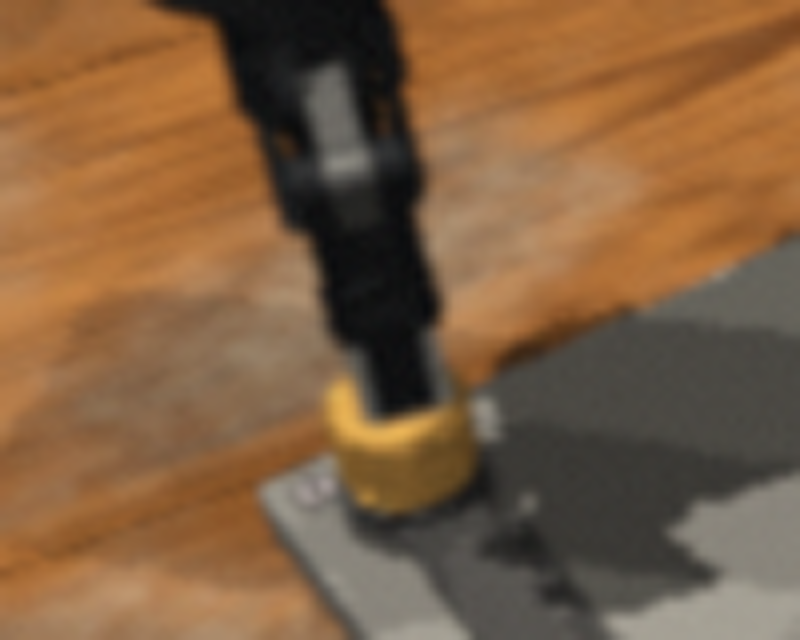

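>>> drive_tool:
  moves: "6 2 -0.1 -0.1 0; 6 1.2 0 0 0; 6 0.6 0 0 0; 6 0.3 0 0 0; 6 0 0 0 0"

```text
t: 16.42
tool_pos: [0.6081, 0.1889, 0.06]
tool_rot: [-0.048, 0.706, -0.048, -0.705]
ft_force: [0.1, 0.2, -0.4]
width: 0.06
```

Run:
```python
from h import *
go(.6065,.1885,.056)
snap('scene',(145,230),(50,40),8,'s11.png')
```

```text
t 16.425 pos [0.6081 0.1889 0.06  ] w 0.06 F [ 0.1  0.2 -0.4] T [ 0.05  0.03 -0.03]
x [ 0.  0. -1.] y [-0.135 -0.991 -0.   ] z [-0.991  0.135 -0.   ]
q [ 0.415  0.769 -1.114  1.654  0.734  1.197  2.131]
tool delta cm [0.4  0.06 0.15] jaw yaw 3.006
```

View pics/s11.png

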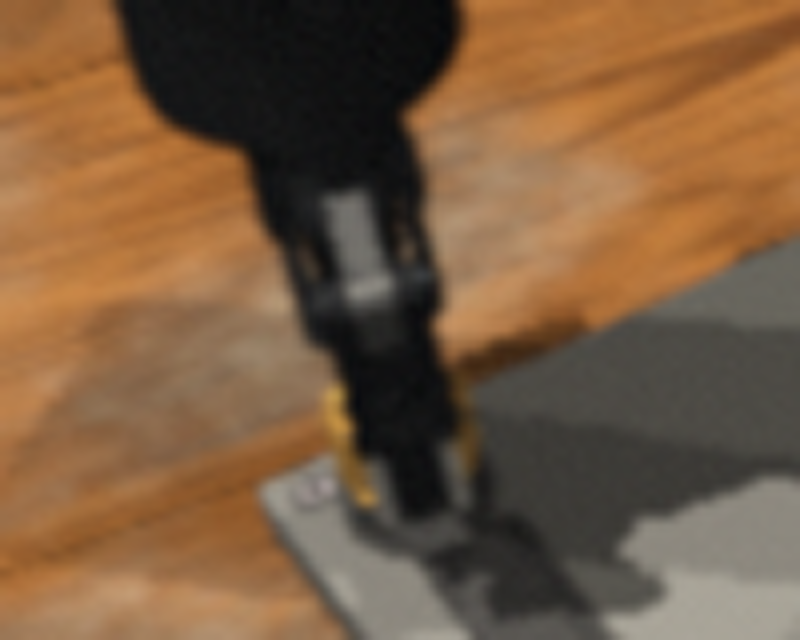

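>>> drive_tool:
  moves: "6 0.4 0 0.1 0; 4.2 0 0 0 0; 4.2 0 0 0 0"

```text
t: 16.85
tool_pos: [0.607, 0.189, 0.0559]
tool_rot: [-0.048, 0.705, -0.048, -0.705]
ft_force: [0.2, 0.2, -0.1]
width: 0.0424
```

>>> drive_tool:
  moves: "3 0 0 0 0; 3 0 0 0 0; 3 0 0 0 0; 3 0 0 0 0"
  force: 40

```text
t: 17.35
tool_pos: [0.6069, 0.1891, 0.0561]
tool_rot: [0.048, -0.705, 0.048, 0.706]
ft_force: [-3.3, -1.6, 5.8]
width: 0.0351
```

Run:
```python
from h import *
go(.6065,.1885,.056)
```

```text
t 17.35 pos [0.6069 0.1891 0.0561] w 0.0351 F [-3.3 -1.6  5.8] T [-0.24  0.75  0.04]
x [-0. -0. -1.] y [-0.135 -0.991  0.   ] z [-0.991  0.135  0.   ]
q [ 0.414  0.771 -1.112  1.659  0.738  1.191  2.128]
tool delta cm [0.01 0.06 0.03] jaw yaw 3.006
```

>>> drive_tool:
  moves: "3 0.006 0 0 0.18; 3 0.006 0 0 0.18; 3 0.006 0 0 0.18; 3 0.006 0 0 0.18; 3 0.006 0 0 0.18"

```text
t: 17.98
tool_pos: [0.6067, 0.1891, 0.0558]
tool_rot: [0.352, -0.613, 0.352, 0.614]
ft_force: [-4.6, -1.0, 4.8]
width: 0.0346
```

Run:
```python
from h import *
go(.6065,.1885,.056)
snap('scene',(145,230),(50,40),8,'s12.png')
```

```text
t 17.975 pos [0.6067 0.1891 0.0558] w 0.0346 F [-4.6 -1.   4.8] T [-0.25  0.83  0.04]
x [-0. -0. -1.] y [-0.863 -0.505  0.   ] z [-0.505  0.863  0.   ]
q [ 0.321  0.676 -0.945  1.663  0.599  1.119  1.308]
tool delta cm [-0.02  0.05 -0.04] jaw yaw 2.1
```

View pics/s12.png

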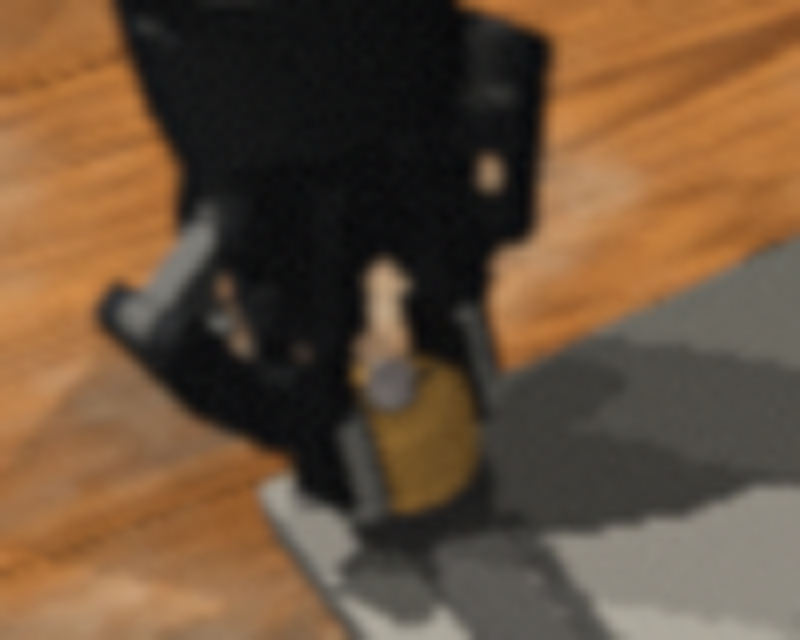

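>>> drive_tool:
  moves: "3 0.006 0 0 0.18; 3 0.006 0 0 0.18; 3 0.006 0 0 0.18; 3 0.006 0 0 0.18; 3 0.006 0 0 0.18"

```text
t: 18.65
tool_pos: [0.6067, 0.1893, 0.0555]
tool_rot: [0.583, -0.4, 0.583, 0.4]
ft_force: [-4.3, -0.6, 5.6]
width: 0.0346
```

Run:
```python
from h import *
go(.6065,.1885,.0555)
```

```text
t 18.65 pos [0.6067 0.1893 0.0555] w 0.0346 F [-4.3 -0.6  5.6] T [-0.09  0.89  0.08]
x [-0.  0. -1.] y [-0.933  0.359  0.   ] z [ 0.359  0.933 -0.   ]
q [ 0.207  0.601 -0.768  1.669  0.466  1.064  0.498]
tool delta cm [-0.   -0.01 -0.08] jaw yaw 1.204
```

>>> drive_tool:
  moves: "3 0.005 0 0 0.12; 3 0.005 0 0 0.12; 3 0.004 0 0 0.12; 3 0 0 0 0"

```text
t: 19.15
tool_pos: [0.6067, 0.1894, 0.0554]
tool_rot: [0.644, -0.291, 0.645, 0.291]
ft_force: [-3.5, -0.8, 5.8]
width: 0.0348
```

Run:
```python
from h import *
go(.6065,.1885,.0555)
snap('top',(172,187),(20,20),16,'t13.png');snap('scene',(145,230),(50,40),8,'s13.png')
```

```text
t 19.15 pos [0.6067 0.1894 0.0554] w 0.0348 F [-3.5 -0.8  5.8] T [-0.12  0.82 -0.04]
x [-0. -0. -1.] y [-0.75   0.662 -0.   ] z [ 0.662  0.75  -0.   ]
q [ 0.157  0.577 -0.696  1.672  0.416  1.047  0.176]
tool delta cm [-0.01 -0.04 -0.08] jaw yaw 0.848
```

View pics/s13.png

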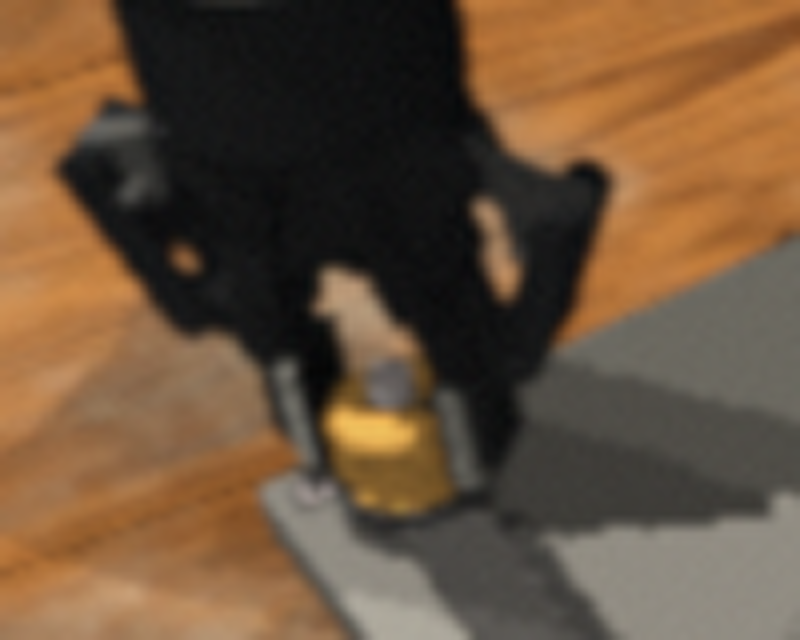

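>>> drive_tool:
  moves: "3 0.003 0 0 0.08; 3 0.003 0 0 0.08; 3 0.003 0 0 0.08; 3 0 0 0 0"

```text
t: 19.75
tool_pos: [0.6068, 0.1894, 0.0553]
tool_rot: [0.675, -0.212, 0.675, 0.212]
ft_force: [-4.5, 0.4, 6.2]
width: 0.0346
```

Run:
```python
from h import *
go(.6065,.1885,.0555)
```

```text
t 19.75 pos [0.6068 0.1894 0.0553] w 0.0346 F [-4.5  0.4  6.2] T [-0.09  0.86 -0.05]
x [-0.  0. -1.] y [-0.571  0.821  0.   ] z [ 0.821  0.571 -0.   ]
q [ 0.123  0.562 -0.648  1.673  0.383  1.036 -0.042]
tool delta cm [-0.02 -0.06 -0.08] jaw yaw 0.608
```

>>> drive_tool:
  moves: "3 0.002 0 0 0.07; 3 0.002 0 0 0.07; 3 0.002 0 0 0.06; 3 0 0 0 0"

```text
t: 20.25
tool_pos: [0.6068, 0.1894, 0.0552]
tool_rot: [0.692, -0.143, 0.692, 0.143]
ft_force: [-3.8, 0.8, 6.9]
width: 0.0344
```

Run:
```python
from h import *
go(.6065,.1885,.0555)
```

```text
t 20.25 pos [0.6068 0.1894 0.0552] w 0.0344 F [-3.8  0.8  6.9] T [-0.14  0.82 -0.07]
x [-0.  0. -1.] y [-0.397  0.918  0.   ] z [0.918 0.397 0.   ]
q [ 0.094  0.551 -0.608  1.675  0.357  1.028 -0.223]
tool delta cm [-0.03 -0.07 -0.07] jaw yaw 0.409
```

>>> drive_tool:
  moves: "3 0.002 0 0 0.06; 3 0.002 0 0 0.06; 3 0 0 0 0"

```text
t: 20.62
tool_pos: [0.6068, 0.1895, 0.0552]
tool_rot: [0.7, -0.102, 0.7, 0.102]
ft_force: [-3.7, -0.2, 5.2]
width: 0.0345
```

Run:
```python
from h import *
go(.6065,.1885,.0555)
```

```text
t 20.625 pos [0.6068 0.1895 0.0552] w 0.0345 F [-3.7 -0.2  5.2] T [-0.09  0.73 -0.07]
x [-0.  0. -1.] y [-0.285  0.959  0.   ] z [ 0.959  0.285 -0.   ]
q [ 0.076  0.545 -0.584  1.676  0.341  1.024 -0.332]
tool delta cm [-0.03 -0.08 -0.06] jaw yaw 0.289
```

>>> drive_tool:
  moves: "3 0.002 0 0 0.06; 3 0.002 0 0 0.06; 3 0 0 0 0"

```text
t: 21.0
tool_pos: [0.6071, 0.1882, 0.0551]
tool_rot: [0.705, -0.06, 0.705, 0.059]
ft_force: [-2.6, -3.9, 7.0]
width: 0.0345
```

Run:
```python
from h import *
go(.6065,.1885,.0555)
```

```text
t 21.0 pos [0.6071 0.1882 0.0551] w 0.0345 F [-2.6 -3.9  7. ] T [-0.85  0.75  0.52]
x [ 0.    -0.002 -1.   ] y [-0.168  0.986 -0.002] z [ 0.986  0.168 -0.   ]
q [ 0.059  0.539 -0.559  1.677  0.327  1.021 -0.441]
tool delta cm [-0.04  0.04 -0.05] jaw yaw 0.169
```

>>> drive_tool:
  moves: "3 0 0 0 -0.03; 3 0 0 0 0"

```text
t: 21.25
tool_pos: [0.6071, 0.1881, 0.0551]
tool_rot: [0.704, -0.071, 0.704, 0.07]
ft_force: [-3.7, -3.7, 7.2]
width: 0.035
```

Run:
```python
from h import *
go(.6065,.1885,.0555)
```

```text
t 21.25 pos [0.6071 0.1881 0.0551] w 0.035 F [-3.7 -3.7  7.2] T [-0.81  0.77  0.04]
x [-0.    -0.001 -1.   ] y [-0.198  0.98  -0.001] z [ 0.98   0.198 -0.   ]
q [ 0.064  0.541 -0.565  1.676  0.331  1.022 -0.413]
tool delta cm [-0.04  0.05 -0.05] jaw yaw 0.199
```

>>> drive_tool:
  moves: "3 0 0 0 -0.03; 3 0 0 0 0"

```text
t: 21.5
tool_pos: [0.6071, 0.1881, 0.0551]
tool_rot: [0.702, -0.081, 0.703, 0.08]
ft_force: [-3.1, -3.8, 7.0]
width: 0.0347
```

Run:
```python
from h import *
go(.6065,.1885,.0555)
```

```text
t 21.5 pos [0.6071 0.1881 0.0551] w 0.0347 F [-3.1 -3.8  7. ] T [-0.74  0.73  0.05]
x [-0.    -0.001 -1.   ] y [-0.227  0.974 -0.001] z [ 0.974  0.227 -0.   ]
q [ 0.069  0.542 -0.572  1.676  0.335  1.023 -0.385]
tool delta cm [-0.04  0.05 -0.05] jaw yaw 0.229
```

>>> drive_tool:
  moves: "3 0 0 0 0.03; 3 0 0 0 0"

```text
t: 21.75
tool_pos: [0.6071, 0.1882, 0.0551]
tool_rot: [0.704, -0.07, 0.704, 0.069]
ft_force: [-3.3, -3.7, 7.3]
width: 0.0349
```

Run:
```python
from h import *
go(.6065,.1885,.0555)
```

```text
t 21.75 pos [0.6071 0.1882 0.0551] w 0.0349 F [-3.3 -3.7  7.3] T [-0.78  0.74  0.08]
x [-0.    -0.001 -1.   ] y [-0.197  0.98  -0.001] z [ 0.98   0.197 -0.   ]
q [ 0.064  0.541 -0.565  1.676  0.331  1.022 -0.413]
tool delta cm [-0.04  0.04 -0.05] jaw yaw 0.198
```

>>> drive_tool:
  moves: "3 0 0 0 0.01; 3 0 0 0 0"

```text
t: 22.0
tool_pos: [0.6071, 0.1882, 0.0551]
tool_rot: [0.704, -0.067, 0.704, 0.066]
ft_force: [-3.6, -3.9, 7.2]
width: 0.0348
```

Run:
```python
from h import *
go(.6065,.1885,.0555)
```

```text
t 22.0 pos [0.6071 0.1882 0.0551] w 0.0348 F [-3.6 -3.9  7.2] T [-0.86  0.75  0.2 ]
x [-0.    -0.002 -1.   ] y [-0.188  0.982 -0.001] z [ 0.982  0.188 -0.   ]
q [ 0.062  0.54  -0.563  1.677  0.33   1.021 -0.422]
tool delta cm [-0.04  0.04 -0.05] jaw yaw 0.189
```

>>> drive_tool:
  moves: "3 0 0 0 0.01; 3 0 0 0 0"

```text
t: 22.25
tool_pos: [0.607, 0.1882, 0.0551]
tool_rot: [0.704, -0.064, 0.704, 0.063]
ft_force: [-3.4, -3.0, 7.5]
width: 0.0344
```

Run:
```python
from h import *
go(.6065,.1885,.0555)
```

```text
t 22.25 pos [0.607  0.1882 0.0551] w 0.0344 F [-3.4 -3.   7.5] T [-0.89  0.75  0.34]
x [-0.    -0.002 -1.   ] y [-0.178  0.984 -0.002] z [ 0.984  0.178 -0.   ]
q [ 0.061  0.54  -0.561  1.677  0.328  1.021 -0.431]
tool delta cm [-0.04  0.04 -0.05] jaw yaw 0.179
```

>>> drive_tool:
  moves: "3 0 0 0 -0.08; 3 -0.005 0 0 -0.17; 3 -0.005 0 0 -0.17; 3 -0.005 0 0 -0.17; 3 -0.006 0 0 -0.17"

```text
t: 22.88
tool_pos: [0.6078, 0.1886, 0.0555]
tool_rot: [0.63, -0.322, 0.629, 0.321]
ft_force: [0.5, -1.5, 3.7]
width: 0.0348
```

>>> drive_tool:
  moves: "3 -0.005 0 0 -0.17; 3 -0.006 0 0 -0.17; 3 -0.005 0 0 -0.17; 3 -0.005 0 0 -0.17; 3 -0.005 0 0 -0.148"

```text
t: 23.5
tool_pos: [0.608, 0.1894, 0.0558]
tool_rot: [-0.448, 0.548, -0.446, -0.547]
ft_force: [0.9, 0.8, 2.3]
width: 0.0351
```

>>> drive_tool:
  moves: "3 0 0 0 0; 3 0 0 0 0"

```text
t: 23.75
tool_pos: [0.6079, 0.1894, 0.0558]
tool_rot: [-0.451, 0.546, -0.449, -0.545]
ft_force: [3.4, 2.5, 2.4]
width: 0.0345
```

Run:
```python
from h import *
go(.6065,.1885,.0555)
snap('top',(200,207),(60,55),6,'t20.png');snap('scene',(220,240),(120,90),4,'s20.png')
```

```text
t 23.75 pos [0.6079 0.1894 0.0558] w 0.0345 F [3.4 2.5 2.4] T [ 0.44 -0.92  0.06]
x [ 0.002  0.001 -1.   ] y [-0.982 -0.19  -0.002] z [-0.19   0.982  0.001]
q [ 0.279  0.645 -0.878  1.664  0.548  1.094  1.003]
tool delta cm [ 0.02  0.16 -0.06] jaw yaw 1.762
```

View pics/s20.png

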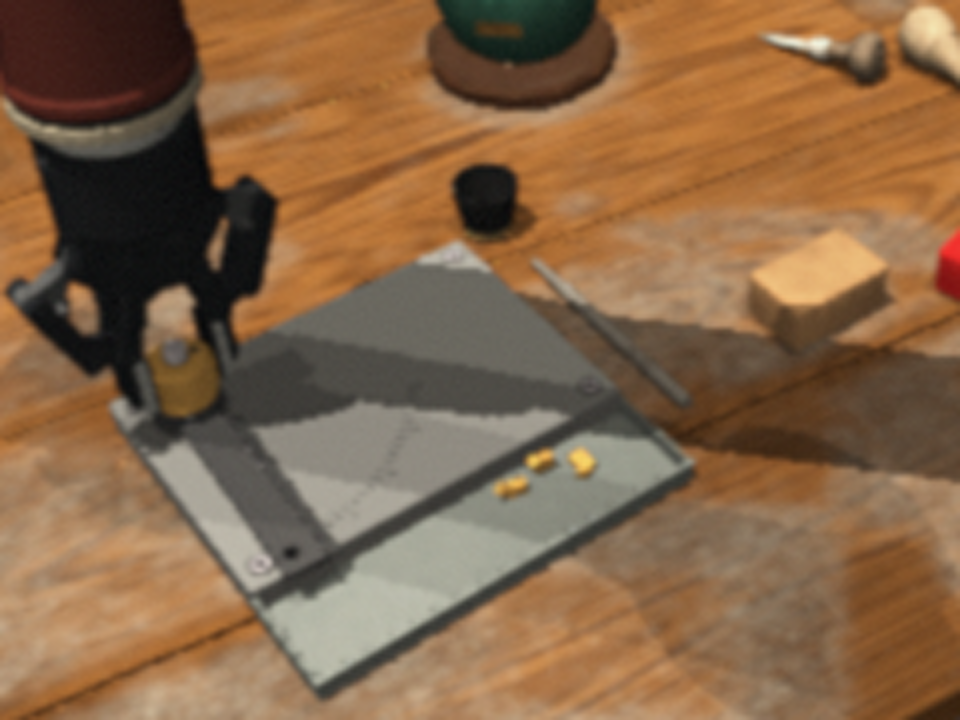

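View pics/t20.png

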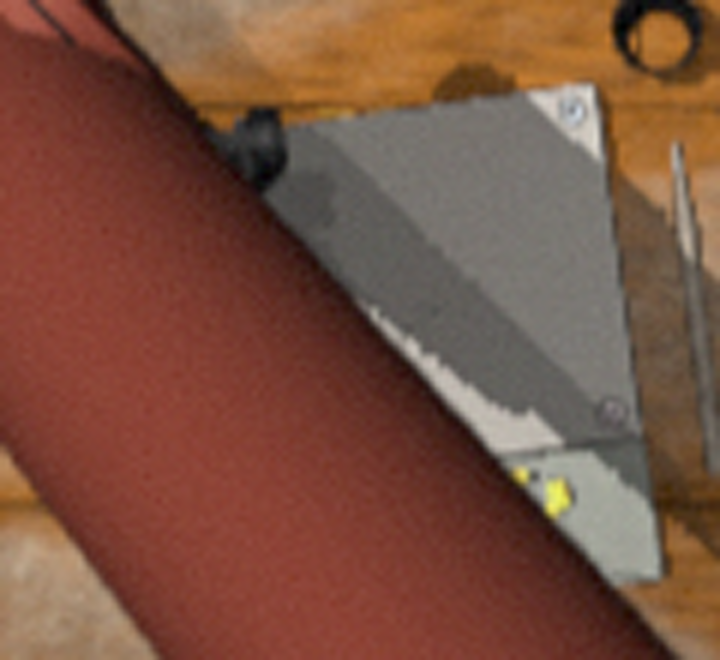

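Run:
```python
from h import *
s=snap('scene',(145,238),(22,20),18,'s21.png')
p=pl(.048,.078)
for a in (1.57,):
  for da in(-.5,0,.5):
    y=a+da+TH; q=np.r_[p-.012*np.array([np.cos(y),np.sin(y)]),.0565]; print(da,((proj('scene',q)-[123,218]+.5)*18-.5).round())
print('initial marker', [ (a,((proj('top',np.r_[p-.012*np.array([np.cos(a+TH),np.sin(a+TH)]),.057])-[152,167]+.5)*16-.5).round()) for a in(2.5,2.84,3.1,3.4)])
obs()
```

```text
-0.5 [[476. 367.]]
0 [[465. 334.]]
0.5 [[431. 313.]]
initial marker [(2.5, array([[288., 217.]])), (2.84, array([[264., 209.]])), (3.1, array([[245., 209.]])), (3.4, array([[223., 214.]]))]
t 23.9 pos [0.6079 0.1894 0.0558] w 0.0348 F [4.9 1.7 3.1] T [ 0.55 -1.2   0.05]
x [ 0.002  0.001 -1.   ] y [-0.982 -0.191 -0.002] z [-0.191  0.982  0.   ]
q [ 0.279  0.645 -0.878  1.665  0.548  1.094  1.004]
```

View pics/s21.png

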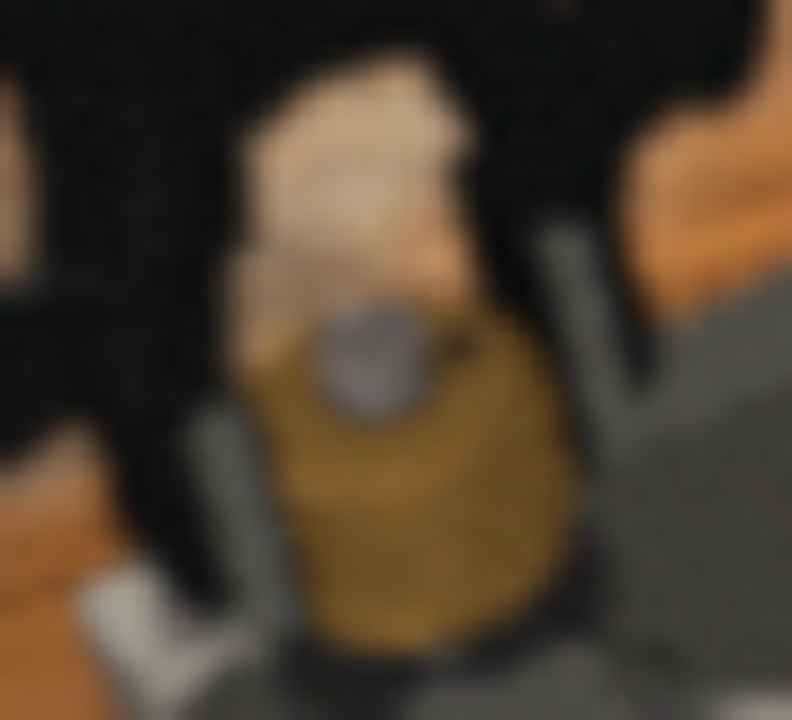

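Run:
```python
from h import *
print(arm.close_job())
```

```text
the job is handed in; nothing more can be done
None
```

I finished the job and handed it in at about 24 s of the 72 s allowed. No verdict is reported, so these are my own checks.

- **Chips:** One stroke with the cork block pushed all three chips off the plate. The last pictures show them lying in the grey tray.
- **Cork block:** It lies flat on the bench between the punch and the red block, well clear of the plate. It measured about 45 × 68 mm, in the pictures and between the fingers, not the stated 58 × 78 mm. The red and blue blocks measure the same, so I took the cork-coloured one as meant.
- **Nut:** It bottomed after about 2.8 rad clockwise. The fingers slipped a little there, by at most about 0.1 rad. I found the stop again in 0.01 rad steps: it starts at jaw yaw 0.193, where the torque climbs from 0.08 to 0.34 N m.
- **Back-off:** I turned it back 1.57 rad, to jaw yaw 1.762. The dark screw appears where a quarter turn should put it, within roughly 0.3 rad. The nut is still held with the 40 N grip setting, with about 5 to 6 N of side and vertical force on the wrist.
- **Swing arm and tools:** The hole at the swing arm's tip sits at the same pixel as at the start, so the arm has not moved. The loupe and punch look unmoved in the last picture. The graver was last seen, unmoved, after I laid the block down.

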